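# Find the full tin of screws by its weight and hold it up

## Robot

A 6-joint arm with a two-finger parallel gripper is mounted at the origin on the work surface. World frame = base frame: x ahead of the robot, y to its left, z up, the work surface at z = 0. Lengths are in m, angles in rad, forces in N, time in s.
With the tool pointing down it reaches from about 0.35 to 0.8 m from the base axis. Payload 7.3 kg.
Tool frame: the origin (TCP) lies between the finger pads; the fingertips stand env.tips_ahead ahead of it and the grasp point (between the pads) lies 11 mm behind it (env.tips_ahead is the distance from the TCP to the fingertips, in m); z points along the fingers, y is the direction in which the jaws open and shut (so a half turn about z gives the same grasp; the last joint's range is limited). The gripper opens to 85 mm and grips with 20 to 120 N. Pads are 22 mm wide; open, the fingers measure 114 mm over their backs; the gripper's body (76 mm by 85 mm) begins 54 mm behind the grasp point. The pads swing forward as they close: fully open they stand 13 mm farther back than shut.
Start: joints at [1.058, 0.342, 1.524, -0, 1.275, -0.146], TCP at [0.188, 0.49, 0.239] pointing down, gripper open.
Joint ranges: [-2.53, 2.53], [-0.77, 2.02], [0.04, 2.7], [-1, 4.14], [0.28, 2.66], [-3.11, 3.11]. Speed limits (rad/s): [2.57, 2.57, 3.14, 3.14, 3.14, 3.14].

## Interface

Orientations are given as a 3x3 rotation matrix whose columns are the frame's x, y, z axes.
In Python, from bench import telemetry, camera, get_calibration, env, recognise gives the robot as it stands.
- The arm moves only by the tool play_rows, never from a script. Its argument "series" is a list of rows, each a list of 3 entries, a list of its own where there are three numbers: the shift along the tool's x, y, z in mm, then the turn about the tool's z in rad, then the opening, from 0 (shut) to 1 (fully open). A call has 1 to 12 rows; each row is the pose to reach, as a shift and turn from the pose commanded when the call began, along the tool's axes at that moment; what a row does not reach only later rows make up. A row lasts 1/8 s, in which the tool goes at most 62.5 mm and 10.7 degrees, less where a joint would pass 70% of its speed; a pose out of reach is approached as far as the arm can. A call with a gripper value outside its range is refused whole. The fingers move at their own pace and stop on an object; the grip force is fixed at half the most. Time passes only in rows, so rows that repeat a pose let the fingers close. It gives the time, the measured TCP pose, the force and the opening at its end, in the units of the state.
- telemetry.get_state(): the state, without advancing time (a new reading comes with each control period).
- camera(name): name is "scene" or "top" or "wrist"; returns the picture (420x560x3 uint8, red, green, blue); there is no depth.
- get_calibration(name): a dict with "fx", "fy", "cx", "cy" (pixels), "k1" (the pictures are not rectified: a ray, as slopes to the right and down, at radius r is drawn at 1 + k1 r^2 times it, then the intrinsics apply), "extrinsics" (4x4, takes a point from world to camera coordinates); the wrist camera has in their place "hand_eye" (4x4, takes a point from camera to tool coordinates, whose origin is the TCP and whose axes are the flange's). Camera axes: x right, y down, z forward; pixel columns grow to the right and rows downward; lengths in m; the calibration is good to about 2 mm. A picture is of the moment at which its call begins: read the wrist's pose just before it. get_calibration takes no time and is no camera call.
- env.close_job(): hands the job in, once; it reports no verdict.
Trained networks look in the newest picture that a camera, given by its name, has taken for a name from the list of things; names that differ only in an ending like _2 or _b are one class to them, and where a whole thing is asked for, a point or a joint stands for the part that bears it (a point fixed in the world has none). Each returns a list of dicts, best first, with "p" (0 to 1); they miss things now and then, are a little off and sometimes report something else, mostly with a low value. They report only what shows in the picture. A call takes as long as a camera call.
- recognise(thing, camera): "box" ([left, top, right, bottom] in pixels, round what is visible of it).
The state is a dict: "clock": time; "joint_positions": joint angles; "qd": joint speeds; "tau": joint torques, N m; "tcp_pos": TCP position; "eef_rot": TCP orientation; "force": force on the tool from outside, world axes, zero at the start; "torque": the same for the moment, N m; "width": opening from 0.0 (shut) to 1.0 (fully open).
Only numpy, scipy, OpenCV 4.12 (cv2) and the standard library are available. Lean on these libraries where they do the work, as an engineer would, in place of code of your own. Each camera call takes 0.05 s, during which the arm holds its last target.

## Task

Slide the tin carrier's transport lock knob all the way to its end stop, outward away from the tins, so that the lock's tabs free the three tins. Heft the tins to find the heaviest, the full one, without tipping any over, and leave the other two standing in the pockets they came from. Finish while still holding the heaviest tin up in the gripper, upright and still, its underside clearly higher than the tops of the other tins, and do not disturb the carton or the tape roll.

Things in the scene. Friction and masses are not known exactly. Their poses are not given: they have to be found in the camera images.
- carrier: grey plastic tin carrier fixed to the bench, plate 14 mm thick, x -90 to +45, y -165 to +235 mm. Origin on the bench under the middle pocket; x away from the robot, y along the row of tins toward the lock knob's end, z up; yaw within 0.35 rad. Three round pockets 67 mm wide, 8 mm deep, floor 6 mm above the bench, at x = 0 and y = -115, 0, +115 mm, hold one tin each.
- transport_lock (a joint): sliding lock, m along carrier +y: starts at 0 to 0.012 (locked), 0.057 = released, at the end stop. Friction about 2 N, no spring, stays where left. Three steel tabs 14 mm wide reach from its bar to carrier x = -19 mm, 98.5 to 102.5 mm above the bench: at 0 over the middle of each tin's near edge, holding it down; released, 57 mm farther along y, between or beyond the tins.
- lock_knob (a point): black upright lock knob, 24 mm along carrier x, 20 mm along carrier y, 48 mm high, standing on the lock bar (108 to 156 mm above the bench) and moving with it. This point: on its axis, 138 mm above the bench, at carrier x = -72 mm, y = 140 mm plus the joint value. Axes as the carrier's.
- end_stop (a point): centre of the end stop's face that the lock bar meets, at carrier x = -72, y = 218 mm, 103 mm above the bench; the stop is a post 110 mm high. The bar, 14 mm wide, runs along carrier y at x = -72 mm, on the robot's side of the tins, 98 to 108 mm above the bench, on posts under it at carrier y = -57, +57 and +165 mm.
- tin_a_center (a point): closed metal tin, paper band, dark flat lid, cylinder 60 mm diameter, 90 mm high, upright in a carrier pocket. All 3 look alike and any may be in any pocket; 0.2 to 0.75 kg, the full one at least 0.2 kg heavier than the others. This point: its centre, 45 mm above its underside (51 mm above the bench in its pocket, top at 96 mm). z is the tin's axis; its yaw means nothing.
- tin_b_center (a point): closed metal tin, paper band, dark flat lid, cylinder 60 mm diameter, 90 mm high, upright in a carrier pocket. All 3 look alike and any may be in any pocket; 0.2 to 0.75 kg, the full one at least 0.2 kg heavier than the others. This point: its centre, 45 mm above its underside (51 mm above the bench in its pocket, top at 96 mm). z is the tin's axis; its yaw means nothing.
- tin_c_center (a point): closed metal tin, paper band, dark flat lid, cylinder 60 mm diameter, 90 mm high, upright in a carrier pocket. All 3 look alike and any may be in any pocket; 0.2 to 0.75 kg, the full one at least 0.2 kg heavier than the others. This point: its centre, 45 mm above its underside (51 mm above the bench in its pocket, top at 96 mm). z is the tin's axis; its yaw means nothing.
- carton: bystander: closed cardboard carton, 110 x 80 x 60 mm high, loose on the bench to the robot's right; origin at the centre of its underside.
- tape_roll: bystander: roll of packing tape lying flat, 100 mm outside diameter, 48 mm high, loose on the bench to the left; origin at the centre of its underside.

How it is judged:
On the way:
1. the transport lock is slid to its end stop (within 4 mm) (value of joint transport_lock above 0.053 m), for 0.2 s.
At the end, for the whole second after the job is handed in: The heaviest tin is gripped, touching nothing else, still, upright within 20 degrees, its centre over 145 mm above the bench; the other two, each under 4.7 N, stand released and still in their own pockets, within 12 mm of their start; the lock is within 5 mm of its end stop (value of joint transport_lock above 0.052 m and contact force between each of tin_a, tin_b, tin_c and carrier below 4.7 N and ((height (world z) of tin_a_center above 0.145 m and angle between tin_a_center's own z axis and vertical below 0.35 rad and linear speed of each of tin_a, tin_b, tin_c below 0.03 m/s and contact force between tin_a and the fingers above 1.5 N and contact force between tin_a and carrier below 0.2 N and contact force between tin_a and carton below 0.2 N and contact force between tin_a and tape_roll below 0.2 N and contact force between tin_a and tin_b below 0.2 N and contact force between tin_a and tin_c below 0.2 N and distance of each of tin_b_center, tin_c_center from where it was at the start of the episode below 0.012 m and angle between each of tin_b_center, tin_c_center's own z axis and vertical below 0.08 rad and contact force between each of tin_b, tin_c and the fingers below 0.2 N) or (height (world z) of tin_b_center above 0.145 m and angle between tin_b_center's own z axis and vertical below 0.35 rad and linear speed of each of tin_b, tin_a, tin_c below 0.03 m/s and contact force between tin_b and the fingers above 1.5 N and contact force between tin_b and carrier below 0.2 N and contact force between tin_b and carton below 0.2 N and contact force between tin_b and tape_roll below 0.2 N and contact force between tin_b and tin_a below 0.2 N and contact force between tin_b and tin_c below 0.2 N and distance of each of tin_a_center, tin_c_center from where it was at the start of the episode below 0.012 m and angle between each of tin_a_center, tin_c_center's own z axis and vertical below 0.08 rad and contact force between each of tin_a, tin_c and the fingers below 0.2 N) or (height (world z) of tin_c_center above 0.145 m and angle between tin_c_center's own z axis and vertical below 0.35 rad and linear speed of each of tin_c, tin_a, tin_b below 0.03 m/s and contact force between tin_c and the fingers above 1.5 N and contact force between tin_c and carrier below 0.2 N and contact force between tin_c and carton below 0.2 N and contact force between tin_c and tape_roll below 0.2 N and contact force between tin_c and tin_a below 0.2 N and contact force between tin_c and tin_b below 0.2 N and distance of each of tin_a_center, tin_b_center from where it was at the start of the episode below 0.012 m and angle between each of tin_a_center, tin_b_center's own z axis and vertical below 0.08 rad and contact force between each of tin_a, tin_b and the fingers below 0.2 N))); the arm keeps its last pose, push and grip.
It fails at once if a tin is tipped over (45 degrees) (angle between any of tin_a_center, tin_b_center, tin_c_center's own z axis and vertical above 0.785 rad).
It fails at once if a bystander is moved by more than 30 mm (distance of any of carton, tape_roll from where it was at the start of the episode above 0.03 m).
It also fails if it takes over 64 s, if anything falls off the work surface, if the arm or the gripper's body presses on something with over 40 N, if the wrist force passes 120 N, or if a joint passes its speed limit or range.

## Working session

There is one attempt and no reset: what is moved stays moved. The work goes in short steps, Python scripts to look and compute and a tool call to move; the robot and the scene stay as the last step left them, time stands still between calls to the robot, and variables do not carry over. Pictures are saved under pics/ and viewed, and the job is handed in when it is done.

Besides the shell and the picture viewer there is one more tool, called after ">>>" in YAML: its name, and indented under it one key for each argument. play_rows: Moves the arm, as the interface text tells. Its arguments: {"type":"object","properties":{"series":{"type":"array"}},"required":["series"]}

```bash
mkdir -p pics; ls
python3 - <<'E'
from bench import telemetry, camera, get_calibration, env, recognise
import cv2
s=telemetry.get_state(); print(s); print(env.tips_ahead)
for n in ("scene","top"):
    im=camera(n); cv2.imwrite(f"pics/{n}0.png",im[:,:,::-1])
    print(n,get_calibration(n))
    for t in ("carrier","lock_knob","tin_a_center","carton","tape_roll"):
        print(t,[(round(d['p'],2),[round(float(x)) for x in d['box']]) for d in recognise(t,n)])
print(get_calibration("wrist"))
print(telemetry.get_state()['clock'])
E
```

```text
pics
{'clock': 0.0, 'joint_positions': array([ 1.05797673e+00,  3.42740289e-01,  1.52501430e+00, -3.01608668e-05,
        1.27541495e+00, -1.45967693e-01]), 'qd': array([ 0.00195682, -0.00040145, -0.00059726,  0.00094399, -0.00092913,
        0.00066554]), 'tau': array([ 4.00692106e-04, -4.33681548e+01, -2.46010423e+01, -1.81739429e-04,
        7.98751717e-03, -2.17041719e-05]), 'tcp_pos': array([0.18808306, 0.48973181, 0.23861779]), 'eef_rot': array([[-9.33464205e-01,  3.58669789e-01, -7.48535117e-04],
       [ 3.58670514e-01,  9.33463194e-01, -1.38820121e-03],
       [ 2.00824145e-04, -1.56431362e-03, -9.99998756e-01]]), 'force': array([ 0.57416555,  0.14577952, -0.30886947]), 'torque': array([-0.01189248,  0.01617025, -0.03385769]), 'width': 0.996896074298246}
0.008
scene {'fx': 458.79680680219616, 'fy': 458.79680680219616, 'cx': 277.9445169958324, 'cy': 209.6054283267284, 'k1': -0.067820252039718, 'extrinsics': array([[-0.54831218,  0.83625372, -0.00578506,  0.30533706],
       [ 0.55469663,  0.35850743, -0.75085555, -0.2089411 ],
       [-0.62583176, -0.4149122 , -0.66044112,  1
[... 661 characters left out ...]
     ]])}
carrier [(0.77, [222, 181, 349, 247])]
lock_knob [(0.91, [243, 204, 333, 244])]
tin_a_center [(0.69, [289, 199, 310, 219])]
carton [(0.93, [385, 205, 422, 237])]
tape_roll [(0.72, [122, 190, 157, 224])]
{'fx': 359.3844309992171, 'fy': 359.3844309992171, 'cx': 280.66107989522925, 'cy': 205.1813313959169, 'k1': -0.05032646722832872, 'hand_eye': array([[-5.32633385e-04, -9.57241721e-01, -2.89288791e-01,
         7.36899793e-02],
       [ 9.99999467e-01, -7.65577579e-04,  6.92075545e-04,
        -4.80021587e-04],
       [-8.83956597e-04, -2.89288268e-01,  9.57241619e-01,
        -1.35052458e-01],
       [ 0.00000000e+00,  0.00000000e+00,  0.00000000e+00,
         1.00000000e+00]])}
0.6
```

View pics/scene0.png

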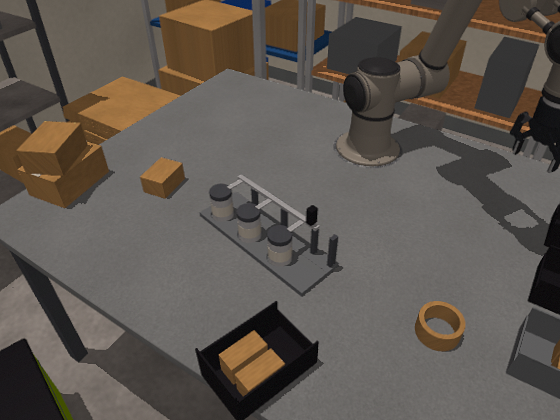

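View pics/top0.png

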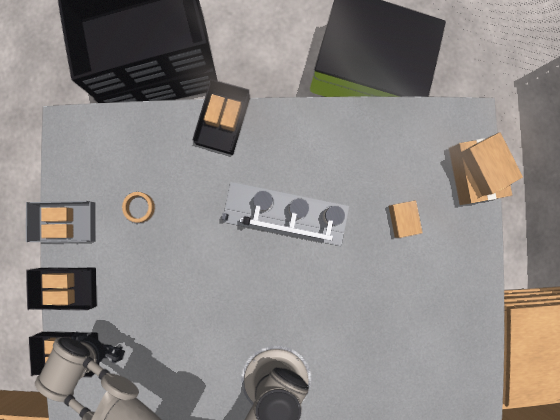

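Run:
```python
import cv2
a=cv2.imread('pics/top0.png')[165:265,205:365]; cv2.imwrite('pics/top0z.png',cv2.resize(a,None,fx=5,fy=5,interpolation=cv2.INTER_CUBIC))
a=cv2.imread('pics/scene0.png')[160:280,210:370]; cv2.imwrite('pics/scene0z.png',cv2.resize(a,None,fx=5,fy=5,interpolation=cv2.INTER_CUBIC))
```

```text
(no output)
```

View pics/top0z.png

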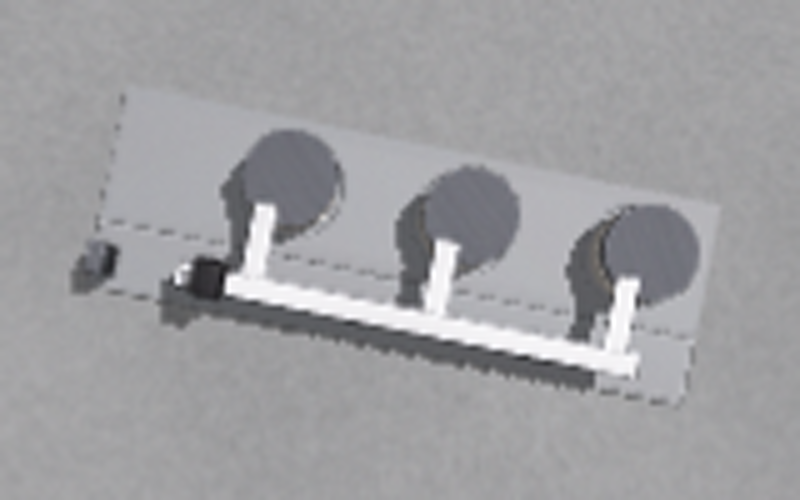

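View pics/scene0z.png

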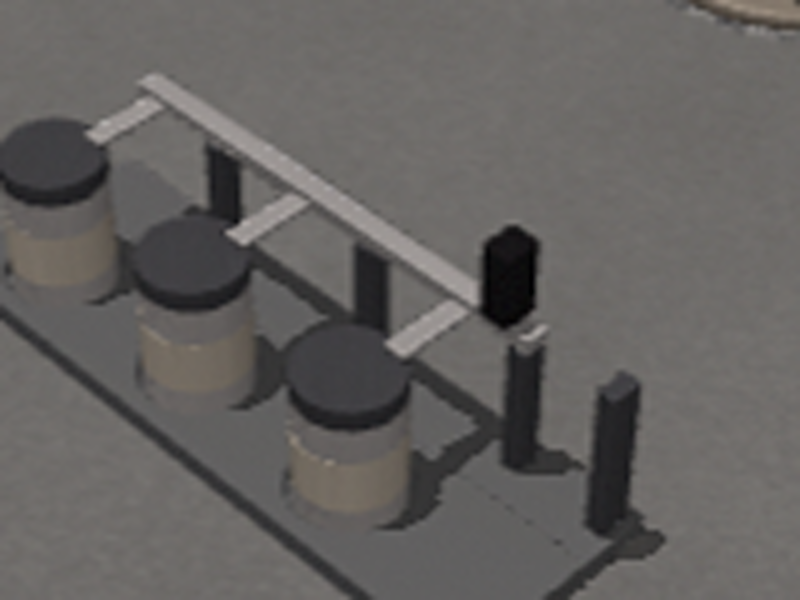

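The top view shows the carrier (lids at about (263,200), (299,207), (335,214)), with the knob at (246,218) and the end stop at (224,216). Next I fit the carrier pose.

```bash
cat > h.py <<'E'
import numpy as np, cv2
from bench import telemetry, camera, get_calibration, env, recognise
def proj(P,cal,E=None):
    P=np.atleast_2d(P); E=cal['extrinsics'] if E is None else E
    c=P@E[:3,:3].T+E[:3,3]; s=c[:,:2]/c[:,2:]; s=s*(1+cal['k1']*(s**2).sum(1,keepdims=True))
    return s*[cal['fx'],cal['fy']]+[cal['cx'],cal['cy']]
def wristE(s):
    T=np.eye(4);T[:3,:3]=s['eef_rot'];T[:3,3]=s['tcp_pos']
    return np.linalg.inv(T@get_calibration('wrist')['hand_eye'])
def c2w(p,q):
    P=np.atleast_2d(np.array(p,float)); c,s=np.cos(q[2]),np.sin(q[2])
    return np.c_[q[0]+c*P[:,0]-s*P[:,1],q[1]+s*P[:,0]+c*P[:,1],P[:,2]]
E
cat > fit.py <<'E'
from h import *
from scipy.optimize import least_squares
ob=[]
def Z(cam,x,y,off,p,lock=0,w=1): ob.append((cam,off[0]+(x+.5)/5-.5,off[1]+(y+.5)/5-.5,p,lock,w))
T=(205,165);S=(210,160)
for X,Y,y in((290,178,.115),(472,213,0),(652,250,-.115)): Z('top',X,Y,T,(0,y,.096))
for X,Y,p in((123,88,(.045,.235)),(720,205,(.045,-.165)),(683,403,(-.09,-.165))): Z('top',X,Y,T,(*p,.014))
Z('top',638,363,T,(-.072,-.125,.108),0,0)
Z('top',208,276,T,(-.072,.14,.150),1)
for X,Y,y in((348,370,.115),(193,260,0),(53,158,-.115)): Z('scene',X,Y,S,(0,y,.096))
Z('scene',510,242,S,(-.072,.14,.156),1)
cals={n:get_calibration(n) for n in('top','scene')}
def res(q,full=False):
    r=[]
    for cam,u,v,p,l,w in ob:
        p=np.array(p)+[0,q[3]*l,0]
        d=proj(c2w(p,q),cals[cam])[0]-[u,v]; r.append(w*d)
    return np.array(r) if full else np.ravel(r)
s=least_squares(res,[.5,0,0,0],loss='soft_l1'); print(s.x.round(4)); print(res(s.x,True).round(2))
for n in['top']:
    s2=least_squares(lambda q:np.ravel([a for a,o in zip(res(q,True),ob) if o[0]==n]),s.x);print(n,s2.x.round(4))
q=s.x
print(c2w([(0,.115,0.051),(0,0,.051),(0,-.115,.051),(-.072,.14+q[3],.138),(-.072,.218,.103)],q).round(4))
E
python3 fit.py
```

```text
[ 0.5688 -0.0844 -0.2156  0.011 ]
[[-0.18  0.34]
 [-0.42  0.45]
 [-0.42  0.15]
 [ 0.3  -0.36]
 [-0.3  -0.33]
 [-0.44  0.23]
 [ 0.    0.  ]
 [-0.32  0.69]
 [-0.09  0.05]
 [-0.65 -0.34]
 [-0.98 -0.05]
 [-0.3   0.13]]
top [ 0.5693 -0.0852 -0.2153  0.0112]
[[ 0.5934  0.028   0.051 ]
 [ 0.5688 -0.0844  0.051 ]
 [ 0.5442 -0.1967  0.051 ]
 [ 0.5307  0.0786  0.138 ]
 [ 0.5451  0.144   0.103 ]]
```

```bash
cat >> h.py <<'E'
Q=[.5688,-.0844,-.2156]
def goal(p,ang,s=None,show=True):
    """p world TCP target, ang world angle of tool y (mod pi): shift in tool mm and turn"""
    s=s or telemetry.get_state()
    R=np.array(s['eef_rot']); d=R.T@(np.array(p)-s['tcp_pos'])*1000
    cur=np.arctan2(R[1,1],R[0,1]); t=-((ang-cur+np.pi/2)%np.pi-np.pi/2)
    if show: print('shift',d.round(1),'turn',round(t,3),'clock',s['clock'],'F',s['force'].round(2),'w',round(s['width'],3))
    return d,t
E
python3 - <<'E'
from h import *
goal([.5307,.0786,.235],np.pi/2-.2156)
E
```

```text
shift [-467.2 -261.3    4.3] turn -0.151 clock 0.6 F [-0.6   0.74 -0.17] w 1.0
```

>>> play_rows:
  series:
    - [[-30,-17,0],-0.01,1]
    - [[-75,-42,0],-0.03,1]
    - [[-122,-68,1],-0.04,1]
    - [[-170,-95,1],-0.06,1]
    - [[-218,-122,2],-0.08,1]
    - [[-266,-149,2],-0.09,1]
    - [[-314,-176,3],-0.11,1]
    - [[-362,-202,3],-0.12,1]
    - [[-408,-228,4],-0.14,1]
    - [[-445,-249,4],-0.15,1]
    - [[-467,-261,4],-0.15,1]
    - [[-467,-261,4],-0.15,1]

```text
clock: 2.1
tcp_pos: [0.5311, 0.0782, 0.235]
eef_rot: [[-0.976, 0.217, -0.0], [0.217, 0.976, 0.0], [0.0, 0.0, -1.0]]
force: [-0.3, 0.7, -1.0]
width: 0.998
```

```bash
cat > look.py <<'E'
import sys
from h import *
name=sys.argv[1]; lock=float(sys.argv[2])
s=telemetry.get_state(); E=wristE(s); im=camera('wrist')[:,:,::-1].copy(); cv2.imwrite(f'pics/{name}_raw.png',im)
cal=get_calibration('wrist')
print(s['clock'],s['tcp_pos'].round(4),s['force'].round(2),s['width'])
def dr(pts,col):
    p=proj(c2w(pts,Q),cal,E); cv2.polylines(im,[p.round().astype(int).reshape(-1,1,2)],True,col,1)
a=np.linspace(0,6.28,40)
for y in(.115,0,-.115): dr(np.c_[.03*np.cos(a),y+.03*np.sin(a),0*a+.096],(0,255,0))
k=.14+lock
for z in(.108,.156): dr([(-.084,k-.01,z),(-.06,k-.01,z),(-.06,k+.01,z),(-.084,k+.01,z)],(0,0,255))
dr([(-.09,-.165,.014),(.045,-.165,.014),(.045,.235,.014),(-.09,.235,.014)],(255,255,0))
cv2.imwrite(f'pics/{name}.png',im)
E
python3 look.py w1 .011; python3 -c "
from h import *
goal([.5307,.0786,.136],np.pi/2-.2156)"
```

```text
2.1 [0.5311 0.0782 0.235 ] [-0.25  0.65 -1.  ] 0.9983626620352196
shift [-0.6 -0.6 99. ] turn -0.002 clock 2.15 F [ 0.14 -0.05 -0.35] w 1.002
```

View pics/w1.png

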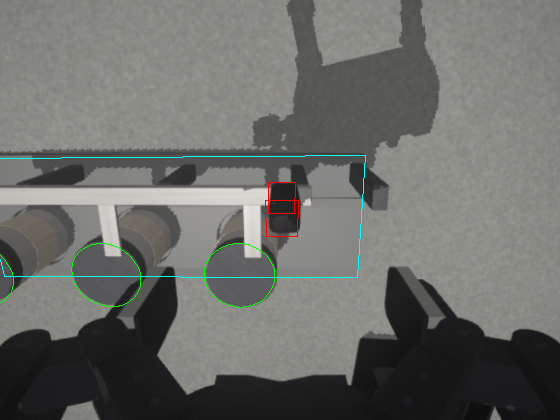

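>>> play_rows:
  series:
    - [[0,0,20],0,1]
    - [[0,0,50],0,1]
    - [[0,0,80],0,1]
    - [[-1,-1,99],0,1]
    - [[-1,-1,99],0,0.5]
    - [[-1,-1,99],0,0.2]
    - [[-1,-1,99],0,0.1]
    - [[-1,-1,99],0,0]
    - [[-1,-1,99],0,0]
    - [[-1,-1,99],0,0]

```text
clock: 3.4
tcp_pos: [0.5318, 0.0781, 0.1375]
eef_rot: [[-0.977, 0.216, 0.002], [0.216, 0.977, 0.001], [-0.002, 0.001, -1.0]]
force: [-1.2, 1.5, 5.7]
width: 0.223
```

```bash
python3 look.py w2 .011; python3 -c "
from h import *
goal(c2w([(-.072,.197,.136)],Q)[0],np.pi/2-.2156)"
```

```text
3.4 [0.5318 0.0781 0.1375] [-1.22  1.52  5.73] 0.22314477399278015
shift [ 1.2 46.2  1.5] turn -0.002 clock 3.45 F [-1.48  2.24  5.92] w 0.22
```

View pics/w2.png

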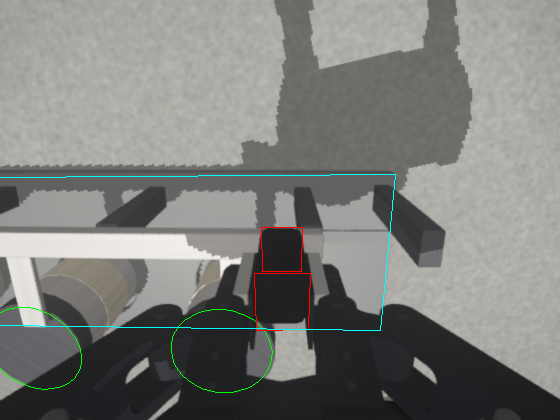

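>>> play_rows:
  series:
    - [[0,6,0],0,0]
    - [[0,16,0],0,0]
    - [[0,26,0],0,0]
    - [[0,34,0],0,0]
    - [[0,40,0],0,0]
    - [[0,44,0],0,0]
    - [[0,44,0],0,0]

```text
clock: 4.32
tcp_pos: [0.5415, 0.121, 0.1375]
eef_rot: [[-0.977, 0.215, 0.002], [0.215, 0.977, 0.0], [-0.002, 0.001, -1.0]]
force: [-0.7, 0.8, 5.8]
width: 0.224
```

```bash
python3 look.py w3 .055; python3 -c "
from h import *
goal(c2w([(-.072,.197,.136)],Q)[0],np.pi/2-.2156)"
```

```text
4.325 [0.5415 0.121  0.1375] [-0.71  0.79  5.78] 0.22423609571061565
shift [1.4 2.2 1.5] turn -0.002 clock 4.375 F [-0.53  1.15  5.81] w 0.223
```

View pics/w3.png

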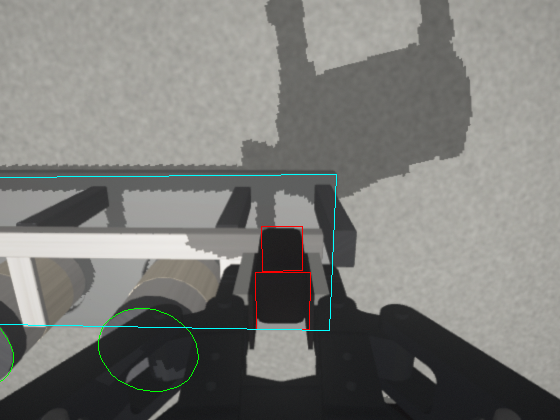

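Knob is still between the pads, and the bar end almost reaches the post at (325,240). I'll press gently until the force rises.

>>> play_rows:
  series:
    - [[0,1,0],0,0]
    - [[0,2,0],0,0]
    - [[0,3,0],0,0]
    - [[0,3,0],0,0]

```text
clock: 4.88
tcp_pos: [0.542, 0.1234, 0.1374]
eef_rot: [[-0.976, 0.216, 0.002], [0.216, 0.976, -0.0], [-0.002, 0.0, -1.0]]
force: [-2.4, -0.7, 5.2]
width: 0.22
```

>>> play_rows:
  series:
    - [[0,1,0],0,0]
    - [[0,2,0],0,0]
    - [[0,2,0],0,0]

```text
clock: 5.25
tcp_pos: [0.5423, 0.1247, 0.1374]
eef_rot: [[-0.976, 0.216, 0.001], [0.216, 0.976, -0.001], [-0.002, -0.001, -1.0]]
force: [-2.0, -3.6, 5.5]
width: 0.227
```

>>> play_rows:
  series:
    - [[0,1,0],0,0]
    - [[0,2,0],0,0]
    - [[0,2,0],0,0]

```text
clock: 5.62
tcp_pos: [0.5423, 0.1248, 0.1374]
eef_rot: [[-0.976, 0.216, 0.0], [0.216, 0.976, -0.004], [-0.001, -0.004, -1.0]]
force: [-4.4, -12.9, 8.4]
width: 0.217
```

```bash
python3 look.py w4 .057; python3 -c "
from h import *
goal(c2w([(-.072,.197,.136)],Q)[0],np.pi/2-.2156)"
```

```text
5.625 [0.5423 0.1248 0.1374] [ -4.39 -12.9    8.37] 0.21742588049370706
shift [ 1.4 -1.7  1.4] turn -0.002 clock 5.675 F [ -4.42 -12.98   7.79] w 0.224
```

View pics/w4.png

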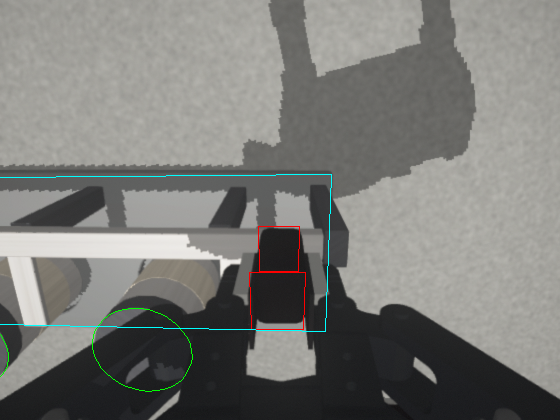

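>>> play_rows:
  series:
    - [[0,-1,0],0,0]
    - [[0,-1.5,0],0,0]
    - [[0,-1.5,0],0,0.4]
    - [[0,-1.5,0],0,0.8]
    - [[0,-1.5,0],0,0.8]
    - [[0,-1.5,-25],0,0.8]
    - [[0,-1.5,-60],0,0.8]
    - [[0,-1.5,-90],0,0.8]
    - [[0,-1.5,-90],0,0.8]

```text
clock: 6.8
tcp_pos: [0.5432, 0.1264, 0.2286]
eef_rot: [[-0.977, 0.215, 0.005], [0.215, 0.977, 0.001], [-0.005, 0.002, -1.0]]
force: [-0.1, 0.3, 0.0]
width: 0.796
```

```bash
sed -i 's/^Q=.*/Q=[.5691,-.0829,-.2156]/' h.py; python3 -c "
from h import *
import cv2
cv2.imwrite('pics/t5.png',cv2.resize(camera('top')[165:265,205:365,::-1],None,fx=5,fy=5,interpolation=cv2.INTER_CUBIC))
for y in (.115,0,-.115): goal(c2w([(0,y,.235)],Q)[0],np.pi/2-.2156)"; python3 look.py w5 .057
```

```text
shift [-71.1 -83.6  -8.1] turn -0.001 clock 6.85 F [ 0.92 -0.33 -0.87] w 0.802
shift [ -71.2 -198.6   -8.2] turn -0.001 clock 6.85 F [ 0.92 -0.33 -0.87] w 0.802
shift [ -71.3 -313.6   -8.3] turn -0.001 clock 6.85 F [ 0.92 -0.33 -0.87] w 0.802
6.85 [0.5423 0.1263 0.2268] [ 0.92 -0.33 -0.87] 0.8022848117093628
```

View pics/w5.png

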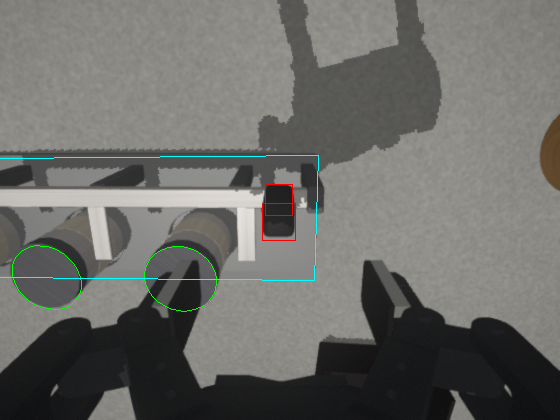

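View pics/t5.png

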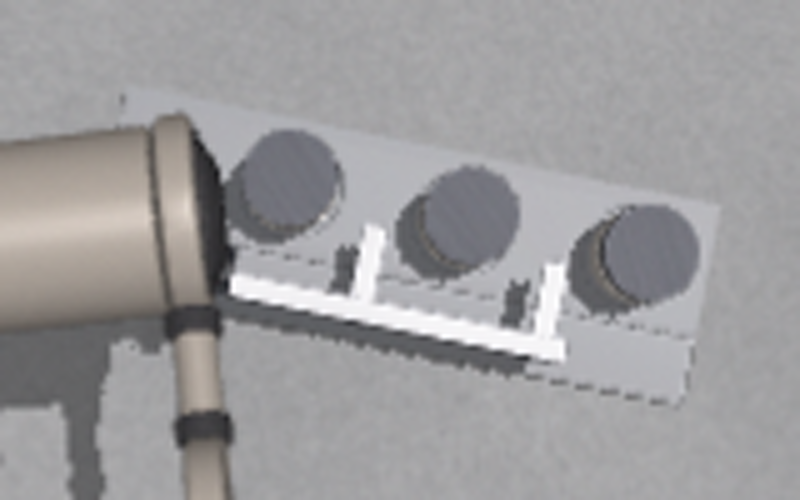

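```bash
python3 -c "
import cv2
a=cv2.imread('pics/w5.png')[150:320,0:270]; cv2.imwrite('pics/w5z.png',cv2.resize(a,None,fx=2.9,fy=2.9,interpolation=cv2.INTER_CUBIC))"
```

```text
(no output)
```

View pics/w5z.png

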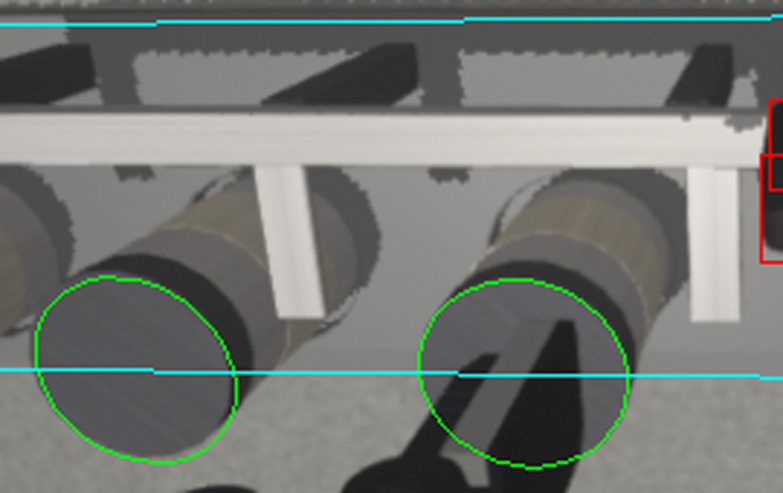

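>>> play_rows:
  series:
    - [[-15,-18,-4],0,0.88]
    - [[-40,-48,-8],0,0.88]
    - [[-60,-72,-8],0,0.88]
    - [[-71,-84,-8],0,0.88]
    - [[-71,-84,-8],0,0.88]
    - [[-71,-84,-8],0,0.88]

```text
clock: 7.65
tcp_pos: [0.5927, 0.0298, 0.2338]
eef_rot: [[-0.977, 0.214, -0.001], [0.214, 0.977, 0.001], [0.001, 0.0, -1.0]]
force: [0.0, 1.3, -0.2]
width: 0.881
```

```bash
python3 look.py w6 .057;  python3 -c "
from h import *
goal(c2w([(0.001,.115,.062)],Q)[0],np.pi/2-.2156)"
```

```text
7.65 [0.5927 0.0298 0.2338] [ 0.02  1.26 -0.16] 0.8808097650165997
shift [ -2.2  -0.3 172.1] turn -0.0 clock 7.7 F [ 0.91 -0.97  0.12] w 0.88
```

View pics/w6.png

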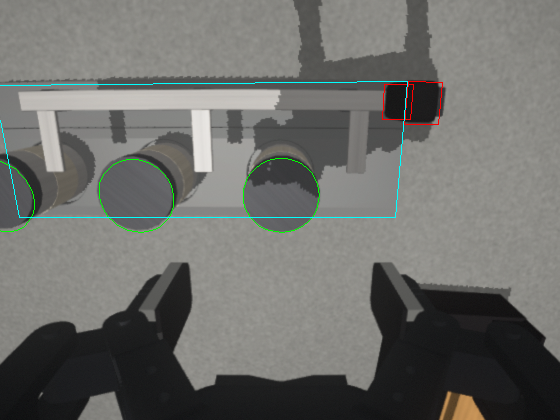

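>>> play_rows:
  series:
    - [[-1,0,25],0,0.88]
    - [[-2,0,65],0,0.88]
    - [[-2,0,100],0,0.88]
    - [[-2,0,118],0,0.88]
    - [[-2,0,122],0,0.88]
    - [[-2,0,122],0,0.88]

```text
clock: 8.45
tcp_pos: [0.5954, 0.0289, 0.1129]
eef_rot: [[-0.977, 0.214, 0.001], [0.214, 0.977, 0.0], [-0.001, 0.0, -1.0]]
force: [0.7, -0.2, 0.3]
width: 0.875
```

```bash
python3 look.py w7 .057;  python3 -c "
from h import *
goal(c2w([(0.001,.115,.062)],Q)[0],np.pi/2-.2156)"
```

```text
8.45 [0.5954 0.0289 0.1129] [ 0.68 -0.19  0.34] 0.875271267649487
shift [ 1.2  0.2 51.4] turn -0.001 clock 8.5 F [-0.92  0.09  0.96] w 0.879
```

View pics/w7.png

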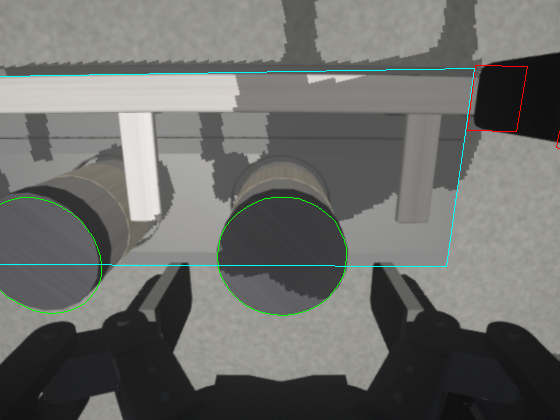

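>>> play_rows:
  series:
    - [[1,0,20],0,0.88]
    - [[1,0,40],0,0.88]
    - [[1,0,51],0,0.88]
    - [[1,0,51],0,0.88]
    - [[1,0,51],0,0.7]
    - [[1,0,51],0,0.6]
    - [[1,0,51],0,0.5]
    - [[1,0,51],0,0.5]
    - [[1,0,51],0,0.5]

```text
clock: 9.62
tcp_pos: [0.5951, 0.0291, 0.0628]
eef_rot: [[-0.977, 0.215, 0.003], [0.215, 0.977, 0.001], [-0.003, 0.001, -1.0]]
force: [-0.2, 3.9, 6.6]
width: 0.691
```

>>> play_rows:
  series:
    - [[0,0,-2],0,0.5]
    - [[0,0,-4],0,0.5]
    - [[0,0,-6],0,0.5]
    - [[0,0,-7],0,0.5]
    - [[0,0,-7],0,0.5]
    - [[0,0,-7],0,0.5]

```text
clock: 10.38
tcp_pos: [0.5942, 0.0286, 0.0682]
eef_rot: [[-0.977, 0.215, -0.0], [0.215, 0.977, 0.0], [0.0, 0.0, -1.0]]
force: [-0.4, -0.0, -6.6]
width: 0.688
```

```bash
cat > weigh.py <<'E'
from h import *
F=[];Z=[]
for i in range(6):
    im=camera('wrist'); s=telemetry.get_state(); F.append(s['force']); Z.append(s['torque'])
F=np.array(F); print(F.round(2)); print('mean',F.mean(0).round(2),'torque',np.mean(Z,0).round(3),'z',s['tcp_pos'].round(4),'w',s['width'],s['clock'])
E
python3 weigh.py; python3 look.py w8 .057
```

```text
[[-0.69  0.76 -6.86]
 [-0.12 -0.09 -6.92]
 [-1.24 -0.23 -5.91]
 [-0.14  0.32 -6.79]
 [ 0.73  0.17 -6.94]
 [-0.64  0.28 -6.65]]
mean [-0.35  0.2  -6.68] torque [ 0.018 -0.006  0.008] z [0.5942 0.0286 0.0683] w 0.6905647517053527 10.675
10.675 [0.5942 0.0286 0.0683] [-0.64  0.28 -6.65] 0.6905647517053527
```

View pics/w8.png

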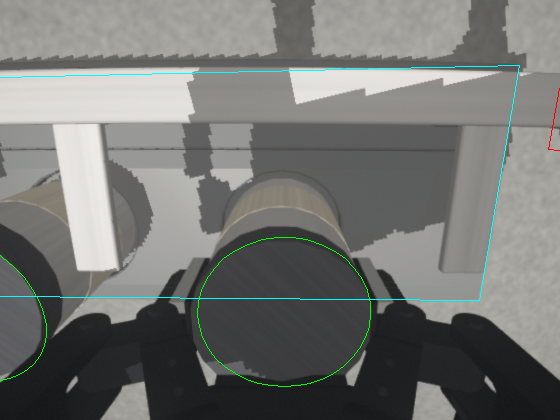

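6.7 N (0.68 kg) on this tin. If another were the full one it would need at least 0.88 kg, which is above the 0.75 kg limit, so this must be the heaviest. I'll lift it clear and weigh again to rule out contact.

>>> play_rows:
  series:
    - [[0,0,-8],0,0.5]
    - [[0,0,-24],0,0.5]
    - [[0,0,-44],0,0.5]
    - [[0,0,-64],0,0.5]
    - [[0,0,-84],0,0.5]
    - [[0,0,-104],0,0.5]
    - [[0,0,-118],0,0.5]
    - [[0,0,-125],0,0.5]
    - [[0,0,-125],0,0.5]
    - [[0,0,-125],0,0.5]

```text
clock: 11.98
tcp_pos: [0.5938, 0.0286, 0.1925]
eef_rot: [[-0.977, 0.215, -0.002], [0.215, 0.977, 0.0], [0.002, -0.0, -1.0]]
force: [-0.5, 0.7, -7.9]
width: 0.689
```

```bash
python3 weigh.py; python3 -c "
from h import *
import cv2
cv2.imwrite('pics/s9.png',cv2.resize(camera('scene')[120:280,200:400,::-1],None,fx=3.7,fy=3.7,interpolation=cv2.INTER_CUBIC))
cv2.imwrite('pics/t9.png',camera('top')[:,:,::-1])
"
```

```text
[[ 0.54  0.22 -6.86]
 [-0.2  -0.51 -5.73]
 [-0.25 -0.49 -6.51]
 [-0.72  0.15 -6.43]
 [ 0.12  0.23 -6.21]
 [-0.42 -0.06 -6.6 ]]
mean [-0.15 -0.08 -6.39] torque [-0.002 -0.022  0.012] z [0.5942 0.0286 0.193 ] w 0.6904137876392391 12.275
```

View pics/s9.png

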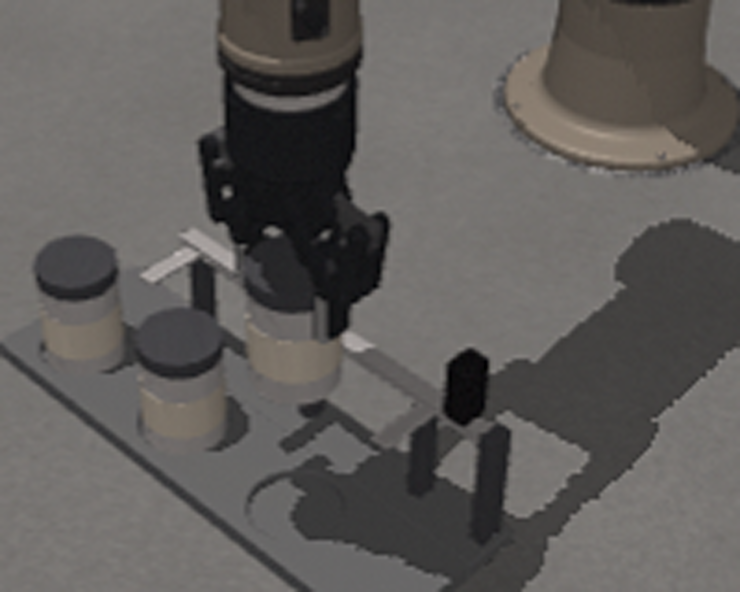

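View pics/t9.png

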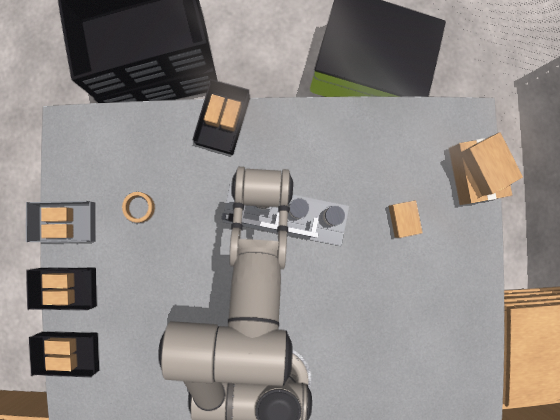

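```bash
python3 -c "
from h import *
s=telemetry.get_state();print(s['tcp_pos'],abs(s['qd']).max(),s['clock']);print(env.close_job())"
```

```text
[0.59422863 0.02860553 0.19311071] 0.0028693641251001656 12.375
the job is handed in; nothing more can be done
None
```

I slid the lock to its end stop and handed in the job with the full tin held up in the gripper. I only weighed that one tin. No verdict was given.

- **Lock:** I gripped the knob and slid it until the push force rose to about 13 N with no further movement. The pictures afterwards show the tabs between the tins and the bar at the end post.
- **Heaviest tin:** I lifted the tin nearest the knob (y = +115 mm). It read 6.7 N while still just inside its pocket and 6.4 N when fully clear, so about 0.65–0.68 kg. Under the given limits no other tin can be the full one: it would need at least 0.85 kg, and the maximum is 0.75 kg. So I left the other two alone.
- **Final state:** The tin is held upright and still, with its centre about 0.18 m above the bench, so its underside is roughly 40 mm above the other lids. The other two tins stand in their pockets, and the carton and tape roll look undisturbed in the last top picture.
- **Time:** It took 12.4 s on the robot's clock.

None of the checks failed. The only mismatch was about 1.7 mm along the bar between my carrier fit and the end stop I felt, which I corrected before gripping the tin.

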